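# Reset the hob supply: release the emergency stop, key in, turn and hold

### The job

The hob's emergency stop has been hit and its supply must be reset at the grey control station: twist the red mushroom button clockwise until it unlatches and let it spring up. Then take the red-headed key from the key block, ease it straight down into the key switch until it is fully home (its pins are sticky: jiggle the key to and fro past them, do not force it), turn it a quarter clockwise against its spring and finish while still holding the key turned. Leave the other keys and the kitchen things where they are.

Things in the scene. Friction and masses are not known exactly. Their poses are not given: they have to be found in the camera images.
- station: grey control station fixed on the worktop, 120 mm (its x) by 250 mm (its y) by 80 mm high, flat horizontal panel on top. Origin: centre of its underside. On the panel: emergency stop at y = -75 mm, two small pilot lamps (14 mm high) at the middle, key switch at y = +75 mm.
- estop_grip (a point): centre of the red mushroom head of the emergency stop, on its upright axis, mid-height of its rim. Head 40 mm across; rim upright from 5.5 mm below to 5 mm above this point; top of the cap 9 mm above it; panel 22 mm below it while latched (a yellow disc, 60 mm across, 3 mm thick, lies on the panel around it). Rises 6 mm when released.
- estop (a joint): height of the mushroom head above its latched position, m: about 0 latched, 0.006 sprung up. A spring of about 10 N lifts it once the twist has unlatched it; fingers that still grip it may hold it down until they let go.
- estop_head (a joint): twist of the mushroom head, rad, growing clockwise seen from above; it starts near 0 (up to 0.1), unlatches at about 0.4 and stops at 0.785; it stays where it is turned and takes about 0.1 N m or less.
- lock_face (a point): centre of the keyhole at the top face of the round brass plug of the key switch, 88 mm above the worktop, in a steel bezel 45 mm across and 7.5 mm high. z is up, x runs along the keyhole (either sense is good: the key is reversible). Keyhole 14 by 6 mm, 30 mm deep; its mouth is bevelled at 45 degrees to 20 by 12 mm over the top 3 mm.
- keyway_end (a point): bottom of the keyhole, 30 mm below lock_face. Two sticky wafers bar the keyhole 10.5 and 16.5 mm down: the key's tip stops dead on the first one, however hard it is pushed. Rocking the key about 25 degrees (0.45 rad) each way there, not pressed, moves both wafers aside; they stay aside and a light push (up to 10 N) then takes the key home.
- keyswitch (a joint): turn of the plug, rad: 0 off (keyhole along the station's y), growing clockwise seen from above to its stop at 1.571 (keyhole along the station's x); a spring returns it to 0 (0.1 N m at the stop). The key has 0.13 rad of play in the keyhole. Until the key is fully home the plug only rocks 0.3 rad either way; then it turns freely. The contact is made beyond 1.2.
- key_block: oak block fixed on the worktop, 165 mm (its x) by 52 mm (its y) by 45 mm high, with three slots in its top at x = -48, 0 and 48 mm, in which three keys stand upright. Origin: centre of its underside.
- key_red: the key to use: red plastic head, steel blade, 35 g, upright in one of the three slots (which one varies). Origin: on the blade's axis at the head's underside (shoulder), which rests on the block's top, and on the plug's face when fully home. z is up: head 26 mm (x) by 10 mm thick (y), from z = 0 to 30 mm; blade 12 mm (x) by 4.5 mm (y), down to z = -28 mm, blunt tip with 2 mm corner bevels.
- key_blue: key of the same shape with a blue head: leave it in its slot
- key_yellow: key of the same shape with a yellow head: leave it in its slot
- tomato_bowl: bystander, leave alone: white bowl of tomatoes, 156 mm across, 80 mm high, near the robot on the right. Origin: centre of its underside.
- egg_tray: bystander, leave alone: pulp egg carton, 255 by 108 mm, 65 mm high, left. Origin: centre of its underside.
- pepper_mill: bystander, leave alone: wooden pepper mill, 56 mm across, 158 mm high, beyond the station and block. Origin: centre of its underside.
- timer: bystander, leave alone: white round kitchen timer, 68 mm across, 41 mm high, in front of the robot. Origin: centre of its underside.

How it is judged:
On the way, in this order (a step that is already met when the one before it is completed fails the run):
1. the emergency stop's mushroom head has been twisted free and has sprung up (value of joint estop above 0.004 m), for 0.2 s.
2. the red key is straight and fully home in the key switch, not yet turned (horizontal distance between key_red and lock_face below 0.004 m and z of key_red in the frame of lock_face below 0.003 m and angle between the z axis of key_red and the z axis of lock_face, either way round below 0.12 rad and value of joint keyswitch below 0.5 rad), for 0.1 s.
3. the key switch is turned a quarter and held there by the fingers on the key (horizontal distance between key_red and lock_face below 0.004 m and z of key_red in the frame of lock_face below 0.003 m and angle between the z axis of key_red and the z axis of lock_face, either way round below 0.12 rad and value of joint keyswitch above 1.2 rad and contact force between the fingers and key_red above 2 N), for 0.3 s.
At the end, for the whole second after the job is handed in: The fingers still hold the red key (over 2 N); it is home in the key switch (shoulder within 3 mm of the plug face, 4 mm of its axis, 7 degrees of upright); the plug is held turned clockwise past 1.2 rad against its spring; the emergency stop is still up (over 4 mm) (all of step 3 and value of joint estop above 0.004 m); the arm keeps its last pose, push and grip.
It fails at once if the key is forced in the lock with more than 60 N before it is home and turning (contact force between key_red and station above 60 N and value of joint keyswitch below 0.5 rad).
It fails at once if another key is moved by more than 10 mm (distance of any of key_blue, key_yellow from where it was at the start of the episode above 0.01 m).
It fails at once if a bystander (tomato bowl, egg tray, pepper mill, timer) is shifted by more than 20 mm (distance of any of tomato_bowl, egg_tray, pepper_mill, timer from where it was at the start of the episode above 0.02 m).
It also fails if it takes over 64 s, if anything falls off the work surface, if the arm or the gripper's body presses on something with over 40 N, if the wrist force passes 120 N, or if a joint passes its speed limit or range.

### The arm

A 6-joint arm with a two-finger parallel gripper is mounted at the origin on the work surface. World frame = base frame: x ahead of the robot, y to its left, z up, the work surface at z = 0. Lengths are in m, angles in rad, forces in N, time in s.
With the tool pointing down it reaches from about 0.275 to 0.875 m from the base axis. Payload 12.5 kg.
Tool frame: the origin (TCP) lies at the very end of the fingers, on their centre line; the grasp point (between the pads) lies 19 mm behind it; z points along the fingers, y is the direction in which the jaws open and shut (so a half turn about z gives the same grasp; the last joint's range is limited). The gripper opens to 85 mm and grips with 20 to 120 N. Pads are 22 mm wide; open, the fingers measure 114 mm over their backs; the gripper's body (76 mm by 85 mm) begins 54 mm behind the grasp point. The pads swing forward as they close: fully open they stand 13 mm farther back than shut.
Start: joints at [1.053, 0.351, 1.652, -0, 1.139, -0.085], TCP at [0.231, 0.499, 0.21] pointing down, gripper open.
Joint ranges: [-2.75, 2.75], [-0.79, 2.1], [0.01, 2.65], [-1.57, 4.71], [0.07, 3.14], [-2.87, 2.87]. Speed limits (rad/s): [2.22, 2.22, 2.79, 3.14, 3.14, 3.14].

### API

Orientations are given as a unit quaternion [x, y, z, w].
In Python, from rig import env, imaging gives the robot as it stands.
- The arm moves only by the tool apply_moves, never from a script. Its argument "increments" is a list that holds one entry, the list of rows, each a list of 5 numbers: the shift along the world's x, y, z in m, then the turn about the world's z in rad, then the finger opening in m, from 0 to 0.0854. In form: [[[x, y, z, spin, hand], ...]]. A call has exactly 5 rows; each row shifts and turns the pose as measured when the row begins; what a row does not reach is not made up. A row lasts 1/8 s, in which the tool goes at most 62.5 mm and 10.7 degrees, less where a joint would pass 70% of its speed; a pose out of reach is approached as far as the arm can. A call is refused whole if a number of a shift passes 0.0625 or a number of a turn 0.188, either way. A call with a gripper value outside its range is refused whole. The fingers move at their own pace and stop on an object; "newtons" is the grip in N (left out, the last holds). Time passes only in rows, so rows that do not move let the fingers close, or fill a call up. It gives the time, the measured TCP pose, the force and the opening at its end, in the units of the state.
- env.sense(): the state, without advancing time (a new reading comes with each control period).
- imaging.get_image(name): name is "scene" or "top"; returns the picture (420x560x3 uint8, blue, green, red); there is no depth.
- imaging.camera_info(name): a dict with "fov_y" (degrees; the focal length in pixels is half the picture's height over the tangent of half this angle, whatever the lens; pixels are square), "cx", "cy" (the principal point, pixels), "position" and "attitude" of the camera in the world. Camera axes: x right, y down, z forward; pixel columns grow to the right and rows downward; lengths in m; the calibration is good to about 2 mm. A picture is of the moment at which its call begins. camera_info takes no time and is no camera call.
- env.hand_in(): hands the job in, once; it reports no verdict.
The state is a dict: "time": time; "q": joint angles; "joint_velocities": joint speeds; "joint_efforts": joint torques, N m; "position": TCP position; "orientation": TCP orientation; "ft_force": force on the tool from outside, world axes, zero at the start; "torque": the same for the moment, N m; "width": opening from 0.0 (shut) to 1.0 (fully open).
Only numpy, scipy, OpenCV 4.12 (cv2) and the standard library are available. Lean on these libraries where they do the work, as an engineer would, in place of code of your own. Each camera call takes 0.05 s, during which the arm holds its last target. There are 200 camera calls.

## Working session

There is one attempt and no reset: what is moved stays moved. The work goes in short steps, Python scripts to look and compute and a tool call to move; the robot and the scene stay as the last step left them, time stands still between calls to the robot, and variables do not carry over. Pictures are saved under pics/ and viewed, about 8 in all and at most 12, crops included, and the job is handed in when it is done.

Besides the shell and the picture viewer there is one more tool, called after "Call:" in YAML: its name, and indented under it one key for each argument. apply_moves: Moves the arm, as the interface text tells. Its arguments: {"type":"object","properties":{"increments":{"type":"array"},"newtons":{"type":"number"}},"required":["increments"]}

```bash
mkdir -p pics
python3 - <<'E'
from rig import env, imaging
import cv2
print(env.sense())
for n in("scene","top"):
    print(n,imaging.camera_info(n)); cv2.imwrite(f"pics/{n}0.png",imaging.get_image(n))
E
```

```text
{'time': 0.0, 'q': array([ 1.05338248e+00,  3.51234353e-01,  1.65240965e+00,  2.27285630e-05,
        1.13912103e+00, -8.45817942e-02]), 'joint_velocities': array([ 0.00162238, -0.00099599, -0.00033031,  0.00142999,  0.0018852 ,
        0.00060619]), 'joint_efforts': array([ 1.98358939e-03, -5.06098294e+01, -2.91408348e+01, -3.91207561e-05,
        4.47419006e-03,  2.35406515e-05]), 'position': array([0.23048057, 0.49898872, 0.20936496]), 'orientation': array([ 2.14735251e-01,  9.76672119e-01, -5.56778508e-04, -1.83645463e-04]), 'ft_force': array([ 0.56879011,  0.88272134, -1.03936055]), 'torque': array([-0.02617487, -0.02663423, -0.04404687]), 'width': 0.9995600604290611}
scene {'fov_y': 43.15321796410939, 'cx': 283.40112392918974, 'cy': 209.71551211330396, 'position': array([1.02370363, 0.8519731 , 1.02237336]), 'attitude': array([ 0.26141841,  0.89087902, -0.35453308, -0.11091111])}
top {'fov_y': 43.331298471924335, 'cx': 270.98463152847745, 'cy': 197.16482920873344, 'position': array([0.45813665, 0.11889312, 1.42617255]), 'attitude': array([ 0.7071678 , -0.70647868,  0.02194068, -0.01789362])}
```

View pics/scene0.png

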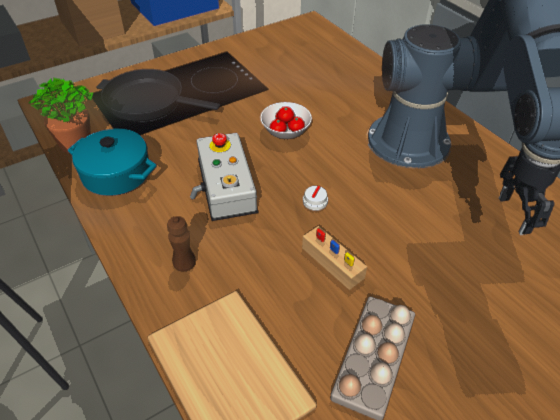

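View pics/top0.png

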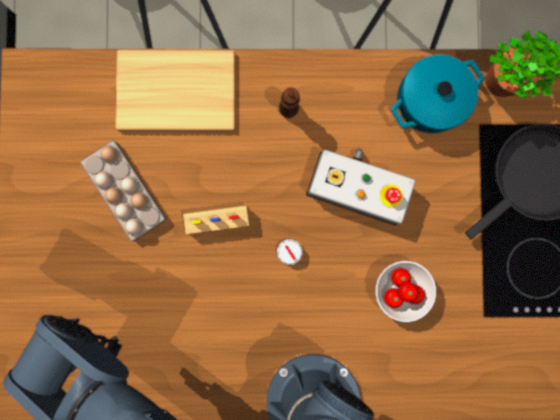

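The scene shows the station (top view about (362,186)) with the e-stop on its right at (392,196) and the key switch on its left at (336,177). The key block is at (216,220), with the red key in the slot nearest the station at (234,217). Next are enlarged crops for measuring.

```bash
cat > h.py <<'E'
import numpy as np, cv2
from scipy.spatial.transform import Rotation as R
from rig import env, imaging
def cam(n):
    c=imaging.camera_info(n); f=210/np.tan(np.radians(c["fov_y"])/2)
    return f,c["cx"],c["cy"],np.array(c["position"]),R.from_quat(c["attitude"])
def ray(n,uv):
    f,cx,cy,p,r=cam(n); return p,r.apply([(uv[0]-cx)/f,(uv[1]-cy)/f,1.])
def plane(n,uv,z):
    p,d=ray(n,uv); return p+d*(z-p[2])/d[2]
def proj(n,X):
    f,cx,cy,p,r=cam(n); v=r.inv().apply(np.array(X)-p); return np.array([cx+f*v[0]/v[2],cy+f*v[1]/v[2]])
def tri(a,b):
    (p,d),(q,e)=ray("scene",a),ray("top",b); d=d/np.linalg.norm(d);e=e/np.linalg.norm(e)
    s=np.linalg.lstsq(np.c_[d,-e],q-p,rcond=None)[0]; A=p+s[0]*d;B=q+s[1]*e
    return (A+B)/2,np.linalg.norm(A-B)
def hsv(im): return cv2.cvtColor(im,cv2.COLOR_BGR2HSV)
def mask(im,col,box):
    h=hsv(im); H,S,V=[h[...,i].astype(int) for i in range(3)]
    m={"red":((H<6)|(H>172))&(S>150)&(V>90),"blue":(H>105)&(H<128)&(S>120)&(V>60),"yellow":(H>22)&(H<33)&(S>170)&(V>130),
       "grey":(S<45)&(V>150)}[col]
    o=np.zeros(m.shape,np.uint8);x,y,X,Y=box;o[y:Y,x:X]=m[y:Y,x:X]; return o*255
def cen(m):
    n,l,s,c=cv2.connectedComponentsWithStats(m); i=1+np.argmax(s[1:,4]); return c[i],s[i]
E
python3 - <<'E'
from h import *
S=cv2.imread("pics/scene0.png");T=cv2.imread("pics/top0.png")
B={"st":((185,120,265,225),(300,140,425,230)),"kb":((295,220,375,295),(175,195,260,245))}
for n,c,b in(("estop","red","st"),("disc","yellow","st"),("kred","red","kb"),("kblue","blue","kb"),("kyel","yellow","kb")):
    a=cen(mask(S,c,B[b][0]));t=cen(mask(T,c,B[b][1])); print(n,a[0].round(1),a[1],t[0].round(1),t[1],*[np.round(v,4) for v in tri(a[0],t[0])])
m=mask(T,"grey",(300,140,425,230)); k=max(cv2.findContours(m,0,2)[0],key=cv2.contourArea); r=cv2.minAreaRect(k);print(r)
bx=cv2.boxPoints(r); P=np.array([plane("top",u,.08) for u in bx]);print(P.round(4),np.linalg.norm(P-np.roll(P,1,0),axis=1))
f=lambda im,b,k:cv2.resize(im[b[1]:b[3],b[0]:b[2]],None,fx=k,fy=k,interpolation=cv2.INTER_CUBIC)
C=np.zeros((600,800,3),np.uint8)
for im,b,x,y in((S,(180,125,260,185+0),0,0),(T,(320,150,400,210),400,0),(S,(295,220,375,280),0,300),(T,(175,190,255,250),400,300)):
    C[y:y+300,x:x+400]=f(im,b,5)
cv2.imwrite("pics/c1.png",C)
E
```

```text
estop [219.2 139.3] [213 133  14  13 118] [392.6 195.2] [386 189  15  13 106] [ 0.539  -0.1951  0.1004] 0.002
disc [219.7 146.8] [210 140  21  12 119] [387.  195.8] [381 185  20  22 131] [ 0.5407 -0.187   0.0801] 0.0067
kred [320.4 234.8] [317 229   8  13  78] [233.  216.9] [229 216   9   3  23] [0.4849 0.2082 0.0616] 0.0022
kblue [334.2 246.4] [330 240   9  14  76] [214.9 219.2] [211 218   8   3  20] [0.4788 0.255  0.0618] 0.0018
kyel [349.  258.7] [345 252   9  14  86] [196.1 221.5] [192 220   9   4  33] [0.4727 0.3032 0.0629] 0.0019
((362.1000061035156, 185.6999969482422), (97.39814758300781, 45.53679656982422), 18.43494987487793)
[[ 0.5476  0.0149  0.08  ]
 [ 0.6587 -0.0224  0.08  ]
 [ 0.5798 -0.2586  0.08  ]
 [ 0.4693 -0.2203  0.08  ]] [0.24792263 0.11720417 0.24910777 0.11694501]
```

View pics/c1.png

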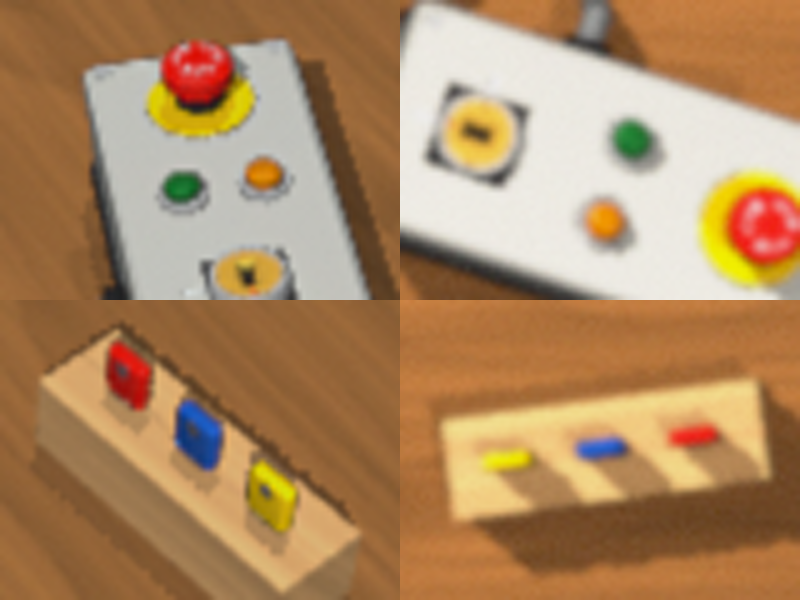

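The composite shows:
- **E-stop:** red dome on its yellow disc.
- **Key switch:** brass plug with a dark slit.
- **Keys:** red, blue and yellow heads lie thin-side across the block.

Station size comes out at 249 x 117 mm and key spacing at 48 mm, both close to the given sizes. Next I'll refine the plug position, the station yaw and the key tops.

Run:
```python
from h import *
S=cv2.imread("pics/scene0.png");T=cv2.imread("pics/top0.png")
def brass(im,b):
    h=hsv(im);m=cv2.inRange(h,(14,90,130),(27,215,255));o=np.zeros_like(m);x,y,X,Y=b;o[y:Y,x:X]=m[y:Y,x:X];return o
def hullc(m):
    k=max(cv2.findContours(m,0,2)[0],key=cv2.contourArea);h=cv2.convexHull(k);M=cv2.moments(h);return np.array([M['m10'],M['m01']])/M['m00'],cv2.boundingRect(k)
a=hullc(brass(S,(215,165,245,195)));t=hullc(brass(T,(322,162,350,190)))
print("plug",a,t,[np.round(v,4) for v in tri(a[0],t[0])],"top@.088",plane("top",t[0],.088),"scene@.088",plane("scene",a[0],.088))
k=max(cv2.findContours(mask(T,"grey",(300,140,425,230)),0,2)[0],key=cv2.contourArea)[:,0,:].astype(float)
P=np.array([plane("top",u,.08)[:2] for u in k]);c0=np.array([.5639,-.1216]);th=np.radians(-18.4)
for _ in range(3):
    L=(P-c0)@np.array([[np.cos(th),-np.sin(th)],[np.sin(th),np.cos(th)]]);e=[]
    for s in(1,-1):
        q=L[(abs(L[:,0]-s*.059)<.006)&(abs(L[:,1])<.1)];p=np.polyfit(q[:,1],q[:,0],1);e.append(p)
    th-=np.mean([p[0] for p in e])
print("yaw",np.degrees(th),e)
ux=np.array([np.cos(th),np.sin(th)]);uy=np.array([-ux[1],ux[0]])
for s in(1,-1): print("along",s,c0+s*.075*uy)
for c in("red","blue","yellow"):
    q=cen(mask(T,c,(175,195,260,245)))[0];print(c,plane("top",q,.075))
# block top outline
h=hsv(T);m=cv2.inRange(h,(12,60,180),(30,150,255));o=np.zeros_like(m);o[195:245,175:260]=m[195:245,175:260]
k=max(cv2.findContours(o,0,2)[0],key=cv2.contourArea);r=cv2.minAreaRect(k);P=np.array([plane("top",u,.045) for u in cv2.boxPoints(r)]);print(r,P.mean(0),np.linalg.norm(P-np.roll(P,1,0),axis=1))
print("proj check timer", plane("top",(290,252),.041),plane("scene",(316,190),.041))
```

```text
plug (array([229.15060241, 179.10441767]), (223, 175, 13, 9)) (array([335.2122449 , 176.19727891]), (329, 170, 13, 13)) [array([ 0.5878, -0.0524,  0.0889]), np.float64(0.0017)] top@.088 [ 0.5872056  -0.05202401  0.088     ] scene@.088 [ 0.58805826 -0.05390126  0.088     ]
yaw -18.581009401381607 [array([0.00136012, 0.05641414]), array([-0.00136012, -0.05768233])]
along 1 [ 0.58779839 -0.05050944]
along -1 [ 0.54000161 -0.19269056]
red [0.48372873 0.20803701 0.075     ]
blue [0.47785153 0.25430227 0.075     ]
yellow [0.47182893 0.3022224  0.075     ]
((215.34500122070312, 219.08737182617188), (21.01403045654297, 64.23155975341797), 82.40535736083984) [0.47862249 0.25608831 0.045     ] [0.05479062 0.16755251 0.05487598 0.1671872 ]
proj check timer [0.39298779 0.06125028 0.041     ] [0.39232945 0.06000996 0.041     ]
```

Estimates: lock (0.5877, -0.052), station yaw -18.5°, e-stop (0.540, -0.194), red key (0.4845, 0.208), with the jaws to close along 7° for the key. I'll set out for the e-stop now.

Call:
apply_moves:
  increments:
    - [[0.0238, -0.0533, 0, -0.03, 0.06], [0.0238, -0.0533, 0, -0.03, 0.06], [0.0238, -0.0533, 0, -0.03, 0.06], [0.0238, -0.0533, 0, -0.03, 0.06], [0.0238, -0.0533, 0, -0.03, 0.06]]
  newtons: 40

```text
time: 0.72
position: [0.35, 0.2268, 0.208]
orientation: [0.286, 0.958, -0.001, -0.0]
ft_force: [1.2, 0.6, 0.4]
width: 0.704
```

Call:
apply_moves:
  increments:
    - [[0.0238, -0.0533, 0, -0.03, 0.06], [0.0238, -0.0533, 0, -0.03, 0.06], [0.0238, -0.0533, 0, -0.03, 0.06], [0.0238, -0.0533, 0, -0.03, 0.06], [0.0238, -0.0533, 0, -0.03, 0.06]]

```text
time: 1.35
position: [0.4709, -0.0494, 0.2081]
orientation: [0.36, 0.933, -0.001, -0.0]
ft_force: [1.3, 0.3, -0.0]
width: 0.703
```

Call:
apply_moves:
  increments:
    - [[0.023, -0.048, 0, 0, 0.06], [0.023, -0.048, 0, 0, 0.06], [0.023, -0.048, -0.02, 0, 0.06], [0, 0, -0.03, 0, 0.06], [0, 0, 0, 0, 0.06]]

```text
time: 1.98
position: [0.5415, -0.2025, 0.1555]
orientation: [0.363, 0.932, -0.001, -0.001]
ft_force: [-1.0, 0.9, -0.1]
width: 0.701
```

Run:
```python
from h import *
s=env.sense();print(s['position'],s['orientation'],s['width'])
f=lambda im,b,k:cv2.resize(im[b[1]:b[3],b[0]:b[2]],(400,400),interpolation=cv2.INTER_CUBIC)
S=imaging.get_image("scene");T=imaging.get_image("top")
cv2.imwrite("pics/c2.png",np.hstack([f(S,(170,80,270,180),4),f(T,(340,150,440,250),4)]))
```

```text
[ 0.54148476 -0.20247114  0.15545466] [ 3.62565309e-01  9.31957875e-01 -5.61679077e-04 -7.75334080e-04] 0.7009776860391063
```

View pics/c2.png

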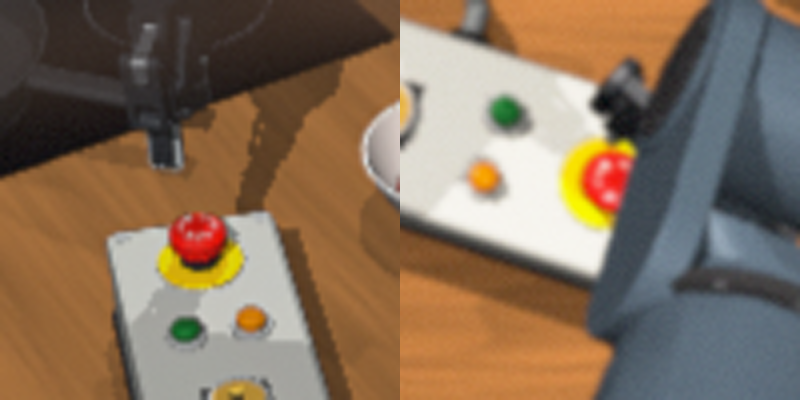

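The picture shows one finger above and behind the head, with the head clear below it. TCP y overshot by 8 mm, so I'll correct that and descend.

Call:
apply_moves:
  increments:
    - [[-0.0015, 0.0085, 0, 0, 0.06], [0, 0, -0.025, 0, 0.06], [0, 0, -0.025, 0, 0.06], [0, 0, -0.013, 0, 0.06], [0, 0, 0, 0, 0.06]]

```text
time: 2.7
position: [0.5436, -0.1908, 0.1001]
orientation: [0.36, 0.933, -0.001, 0.006]
ft_force: [0.5, 0.1, -0.2]
width: 0.7
```

Call:
apply_moves:
  increments:
    - [[-0.0035, -0.003, -0.012, 0, 0.06], [0, 0, 0, 0, 0.06], [0, 0, 0, 0, 0.03], [0, 0, 0, 0, 0.03], [0, 0, 0, 0, 0.03]]
  newtons: 40

```text
time: 3.32
position: [0.541, -0.1944, 0.0898]
orientation: [0.36, 0.933, -0.001, 0.008]
ft_force: [0.4, -0.1, 0.1]
width: 0.349
```

Run:
```python
from h import *
s=env.sense();print(s['position'],s['width'],s['q'])
f=lambda im,b,k:cv2.resize(im[b[1]:b[3],b[0]:b[2]],(400,400),interpolation=cv2.INTER_CUBIC)
S=imaging.get_image("scene");T=imaging.get_image("top")
for p in((.54,-.194,.111),s['position']):print(proj("scene",p),proj("top",p))
cv2.imwrite("pics/c3.png",np.hstack([f(S,(180,100,260,180),4),f(T,(340,150,440,250),4)]))
```

```text
[ 0.54102832 -0.19437763  0.08979156] 0.3489980862804132 [-4.25424369e-01  5.35468476e-01  1.69895585e+00 -1.19067548e-03
  8.91205437e-01 -1.25803923e+00]
[219.1212606  136.67648603] [393.33822252 194.23119693]
[219.30645711 142.81523601] [391.50148201 194.34388824]
```

View pics/c3.png

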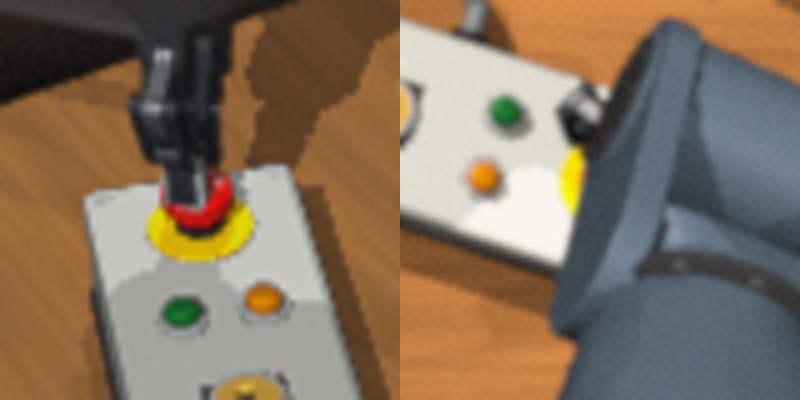

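Run:
```python
from h import *
c=np.array([.541,-.1944]);u=np.array([np.cos(np.radians(47.8)),np.sin(np.radians(47.8))])
for d in(.015,.022,.029):
  for z in(.09,.098,.104,.11,.116):
    print(d,z,proj("scene",[*(c+d*u),z]).round(1))
```

```text
0.015 0.09 [218.  146.2]
0.015 0.098 [217.7 143.9]
0.015 0.104 [217.6 142.2]
0.015 0.11 [217.4 140.5]
0.015 0.116 [217.2 138.7]
0.022 0.09 [217.3 147.8]
0.022 0.098 [217.1 145.5]
0.022 0.104 [216.9 143.8]
0.022 0.11 [216.8 142.1]
0.022 0.116 [216.6 140.3]
0.029 0.09 [216.7 149.5]
0.029 0.098 [216.5 147.2]
0.029 0.104 [216.3 145.4]
0.029 0.11 [216.1 143.7]
0.029 0.116 [216. 142.]
```

Call:
apply_moves:
  increments:
    - [[0, 0, 0, 0, 0.02], [0, 0, 0, 0, 0.02], [0, 0, 0, 0, 0.02], [0, 0, 0, 0, 0.02], [0, 0, 0, 0, 0.02]]
  newtons: 20

```text
time: 4.05
position: [0.541, -0.1943, 0.0897]
orientation: [0.36, 0.933, -0.001, 0.008]
ft_force: [-0.0, -0.0, -0.4]
width: 0.231
```

The fingers close freely, and the near fingertip projects at z≈0.11, so they are above the head. I'll open, go lower while watching the force, and close again.

Call:
apply_moves:
  increments:
    - [[0, 0, 0, 0, 0.06], [0, 0, 0, 0, 0.06], [0, 0, 0, 0, 0.06], [-0.001, 0, -0.006, 0, 0.06], [0, 0, -0.006, 0, 0.06]]
  newtons: 30

```text
time: 4.68
position: [0.54, -0.1944, 0.0773]
orientation: [0.36, 0.933, -0.001, 0.008]
ft_force: [-0.2, -1.0, -0.7]
width: 0.702
```

Call:
apply_moves:
  increments:
    - [[0, 0, 0, 0, 0.03], [0, 0, 0, 0, 0.03], [0, 0, 0, 0, 0.03], [0, 0, 0, 0, 0.03], [0, 0, 0, 0, 0.03]]

```text
time: 5.3
position: [0.5399, -0.1941, 0.0771]
orientation: [0.36, 0.933, -0.001, 0.008]
ft_force: [0.2, 1.0, 0.4]
width: 0.439
```

Stopped at 37.5 mm, probably on the cap's shoulder rather than the 40 mm rim. I'll go a little lower.

Call:
apply_moves:
  increments:
    - [[0, 0, 0, 0, 0.056], [0, 0, -0.006, 0, 0.056], [0, 0, 0, 0, 0.03], [0, 0, 0, 0, 0.03], [0, 0, 0, 0, 0.03]]

```text
time: 5.92
position: [0.54, -0.1941, 0.0707]
orientation: [0.36, 0.933, -0.001, 0.008]
ft_force: [-0.9, 2.0, 1.0]
width: 0.445
```

Call:
apply_moves:
  increments:
    - [[0, 0, 0, -0.12, 0.03], [0, 0, 0, -0.15, 0.03], [0, 0, 0, -0.15, 0.03], [0, 0, 0, -0.15, 0.03], [0, 0, 0, 0, 0.03]]

```text
time: 6.55
position: [0.54, -0.1942, 0.0724]
orientation: [0.616, 0.788, -0.003, 0.007]
ft_force: [-3.2, 2.1, 8.1]
width: 0.443
```

Spring force of about 8 N is now pushing up, so the head has unlatched. Release, rise and look.

Call:
apply_moves:
  increments:
    - [[0, 0, 0, 0, 0.06], [0, 0, 0, 0, 0.06], [0, 0, 0.03, 0, 0.06], [0, 0, 0.04, 0, 0.06], [-0.01, 0.05, 0.04, -0.03, 0.06]]

```text
time: 7.18
position: [0.5289, -0.1469, 0.1804]
orientation: [0.628, 0.778, -0.004, 0.005]
ft_force: [0.3, -0.0, -0.4]
width: 0.704
```

Call:
apply_moves:
  increments:
    - [[-0.008, 0.058, 0, -0.03, 0.05], [-0.008, 0.058, 0, -0.03, 0.05], [-0.008, 0.058, 0, -0.03, 0.05], [-0.008, 0.058, 0, 0, 0.05], [-0.008, 0.058, 0, 0, 0.05]]

```text
time: 7.8
position: [0.4885, 0.1498, 0.1838]
orientation: [0.665, 0.747, -0.003, 0.008]
ft_force: [0.3, 0.1, 0.5]
width: 0.585
```

Run:
```python
from h import *
s=env.sense();print(s['position'],s['orientation'],s['width'])
S=imaging.get_image("scene");T=imaging.get_image("top");cv2.imwrite("pics/s4.png",S);cv2.imwrite("pics/t4.png",T)
a=cen(mask(S,"red",(185,120,265,225)));t=cen(mask(T,"red",(300,140,425,230)));print(a,t,tri(a[0],t[0]))
```

```text
[0.48846596 0.14978632 0.18377017] [ 0.66527597  0.74654535 -0.00255387  0.00844992] 0.5849252809420287
(array([218.94642857, 137.80357143]), array([212, 132,  14,  12, 112], dtype=int32)) (array([393.20588235, 194.75490196]), array([387, 188,  14,  14, 102], dtype=int32)) (array([ 0.53955498, -0.19523813,  0.10595017]), np.float64(0.0013296558791434214))
```

The head centroid rose 5.6 mm (0.1004 → 0.106), so the e-stop has sprung up. On the e-stop the fingertips seemed higher than the TCP reading, so I'll check them in the image before grasping the key.

Run:
```python
from h import *
S=cv2.imread("pics/s4.png");T=cv2.imread("pics/t4.png");s=env.sense();p=s['position']
print(proj("scene",p),proj("top",p))
f=lambda im,b:cv2.resize(im[b[1]:b[3],b[0]:b[2]],(400,400),interpolation=cv2.INTER_NEAREST)
u,v=proj("scene",p).astype(int);a,b=proj("top",p).astype(int)
S=S.copy();cv2.imwrite("pics/c4.png",np.hstack([f(S,(u-40,v-40,u+40,v+40)),f(T,(a-40,b-40,a+40,b+40))]))
```

```text
[308.88733993 184.72227859] [253.71213281 214.29728124]
```

View pics/c4.png

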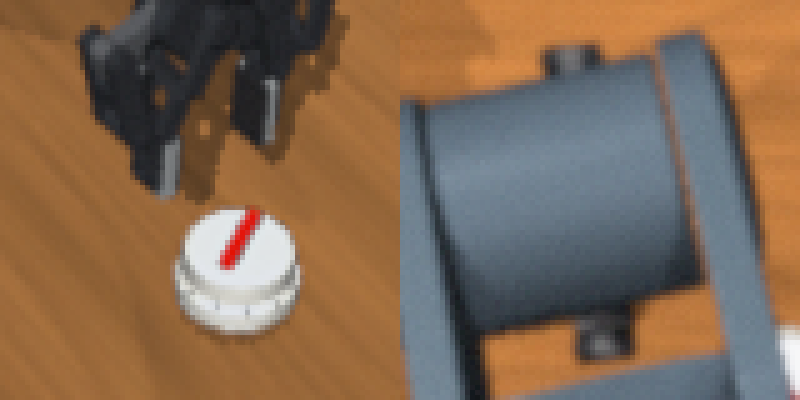

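Run:
```python
from h import *
s=env.sense();p=s['position'];r=R.from_quat(s['orientation']);print(p,s['width'],r.as_matrix().round(3).tolist())
sx=np.sign(r.apply([1,0,0])[1])
for h in(0,.006,.012,.018,.024):
    print(h,*[proj("scene",p+r.apply([sx*.011,e*.025,-h])).round(1) for e in(1,-1)])
```

```text
[0.48785766 0.15235633 0.18366922] 0.5852062767981536 [[-0.12, 0.993, 0.009], [0.993, 0.12, -0.014], [-0.015, 0.007, -1.0]]
0 [303.9 192.2] [320.2 182.6]
0.006 [304.  190.3] [320.4 180.8]
0.012 [304.2 188.4] [320.6 178.9]
0.018 [304.3 186.5] [320.8 176.9]
0.024 [304.5 184.5] [321. 175.]
```

Measured: at this opening the fingertips sit about 20–25 mm behind the reported TCP, which fits what happened at the e-stop. I'll allow for that when going over the red key.

Call:
apply_moves:
  increments:
    - [[-0.0035, 0.05, -0.02, 0, 0.035], [0, 0.0, -0.03, 0, 0.035], [0, 0, -0.03, 0, 0.035], [0, 0, -0.02, 0, 0.035], [0, 0, 0, 0, 0.035]]

```text
time: 8.52
position: [0.485, 0.2028, 0.0809]
orientation: [0.663, 0.749, -0.002, 0.009]
ft_force: [0.4, 0.3, 1.0]
width: 0.413
```

```bash
cat > look.py <<'E'
from h import *
import sys
def look(name,pt,hw=40):
    s=env.sense();p=s['position'];print(p.round(4),s['orientation'].round(3),s['width'],s['ft_force'].round(1))
    o=[]
    for n in("scene","top"):
        im=imaging.get_image(n);cv2.imwrite(f"pics/{name}_{n}.png",im);u,v=proj(n,pt).astype(int);u=max(hw,u);v=max(hw,v)
        print(n,"corner",u-hw,v-hw);o.append(cv2.resize(im[v-hw:v+hw,u-hw:u+hw],(400,400),interpolation=cv2.INTER_CUBIC))
    cv2.imwrite(f"pics/{name}.png",np.hstack(o))
E
python3 - <<'E'
from look import *
look("k5",(.4842,.208,.06),30)
s=env.sense();p=s['position'];r=R.from_quat(s['orientation']);sx=np.sign(r.apply([1,0,0])[1])
for h in(0,.01,.02,.03): print(h,*[proj("scene",p+r.apply([sx*.011,e*.0175,-h])).round(1) for e in(1,-1)])
E
```

```text
[0.485  0.2028 0.0809] [ 0.663  0.749 -0.002  0.009] 0.4130397183411248 [0.4 0.3 1. ]
scene corner 290 205
top corner 203 186
0 [317.5 234.2] [328.4 227.2]
0.01 [317.8 231.4] [328.8 224.4]
0.02 [318.2 228.5] [329.2 221.6]
0.03 [318.5 225.6] [329.6 218.7]
```

View pics/k5.png

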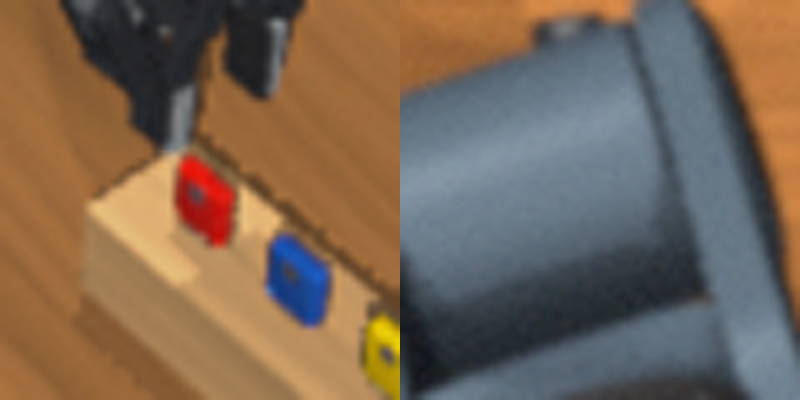

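The fingers straddle the red key, with the tips at z≈0.105 (about 24 mm behind the reported TCP). I'll correct y by 5 mm, descend and grip.

Call:
apply_moves:
  increments:
    - [[-0.0005, 0.005, 0, 0, 0.035], [0, 0, -0.02, 0, 0.035], [0, 0, -0.02, 0, 0.035], [0, 0, -0.006, 0, 0.035], [0, 0, 0, 0, 0.035]]

```text
time: 9.25
position: [0.4885, 0.2099, 0.0401]
orientation: [0.663, 0.749, 0.003, 0.012]
ft_force: [0.6, -0.4, -0.1]
width: 0.409
```

Call:
apply_moves:
  increments:
    - [[-0.004, -0.002, 0, 0, 0.035], [0, 0, -0.008, 0, 0.035], [0, 0, 0, 0, 0.035], [0, 0, 0, 0, 0.0], [0, 0, 0, 0, 0.0]]
  newtons: 30

```text
time: 9.88
position: [0.4851, 0.2081, 0.0334]
orientation: [0.663, 0.749, 0.004, 0.012]
ft_force: [-0.0, 0.0, -0.3]
width: 0.109
```

Call:
apply_moves:
  increments:
    - [[0, 0, 0, 0, 0.0], [0, 0, 0, 0, 0.0], [0, 0, 0, 0, 0.0], [0, 0, 0, 0, 0.0], [0, 0, 0, 0, 0.0]]

```text
time: 10.5
position: [0.4851, 0.2082, 0.0334]
orientation: [0.663, 0.749, 0.004, 0.012]
ft_force: [-0.5, -0.8, -0.2]
width: 0.112
```

Run:
```python
from look import *
look("k6",(.4842,.208,.06),30)
```

```text
[0.4851 0.2082 0.0334] [0.663 0.749 0.004 0.012] 0.11197614397908233 [-0.5 -0.8 -0.2]
scene corner 290 205
top corner 203 186
```

View pics/k6.png

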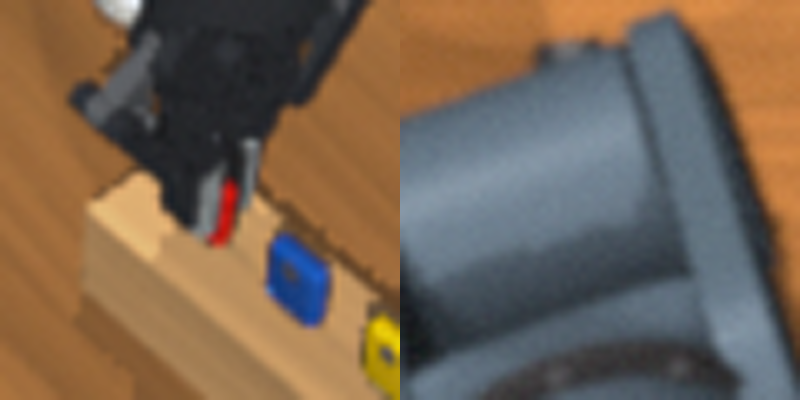

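The red key is gripped between both pads at 9.6 mm opening, on the lower part of its head, and the blue and yellow keys are untouched. Now lift straight up and carry it to the lock.

Call:
apply_moves:
  increments:
    - [[0, 0, 0, 0, 0.0], [0, 0, 0.012, 0, 0.0], [0, 0, 0.02, 0, 0.0], [0, 0, 0.03, 0, 0.0], [0, 0, 0.05, 0, 0.0]]
  newtons: 60

```text
time: 11.22
position: [0.4832, 0.2075, 0.1477]
orientation: [0.663, 0.749, 0.002, 0.011]
ft_force: [0.3, 1.4, 0.8]
width: 0.094
```

Call:
apply_moves:
  increments:
    - [[0.01, -0.026, 0.005, -0.045, 0.0], [0.0186, -0.047, 0, -0.08, 0.0], [0.0186, -0.047, 0, -0.08, 0.0], [0.0186, -0.047, 0, -0.08, 0.0], [0.0186, -0.047, 0, -0.08, 0.0]]

```text
time: 11.85
position: [0.5707, -0.0095, 0.1621]
orientation: [0.789, 0.614, 0.004, 0.015]
ft_force: [0.3, 0.9, 0.3]
width: 0.098
```

Call:
apply_moves:
  increments:
    - [[0.013, -0.035, 0, -0.07, 0.0], [0, 0, 0, 0, 0.0], [0, 0, 0, 0, 0.0], [0, 0, 0, 0, 0.0], [0, 0, 0, 0, 0.0]]

```text
time: 12.48
position: [0.5839, -0.0463, 0.1645]
orientation: [0.811, 0.584, 0.004, 0.015]
ft_force: [0.6, -0.4, -0.2]
width: 0.103
```

Run:
```python
from look import *
look("l7",(.5877,-.052,.12),30)
s=env.sense();q=s['orientation'];print(np.degrees(2*np.arctan2(q[1],q[0]))-90, R.from_quat(q).apply([0,0,1]))
S=cv2.imread("pics/l7_scene.png")
m=mask(S,"red",(195,130,260,200));print(cen(m))
p=s['position']; r=R.from_quat(q)
# expected red-head centre, blade tip
for h in (.0116+.015,.0116-.0): print(proj("scene",p+[0,0,h]))
print("tip",proj("scene",p+[0,0,-.0164]),"lock",proj("scene",(.5877,-.052,.088)))
```

```text
[ 0.5839 -0.0463  0.1645] [0.811 0.584 0.004 0.015] 0.10336414479549437 [ 0.6 -0.4 -0.2]
scene corner 198 140
top corner 306 144
-18.477305802197563 [ 0.02447505 -0.0196351  -0.9995076 ]
(array([229.97435897, 149.33333333]), array([229, 143,   3,  14,  39], dtype=int32))
[229.48803183 149.11187825]
[229.86430753 153.85627782]
tip [230.55008429 162.50312631] lock [229.63331932 179.48250372]
```

View pics/l7.png

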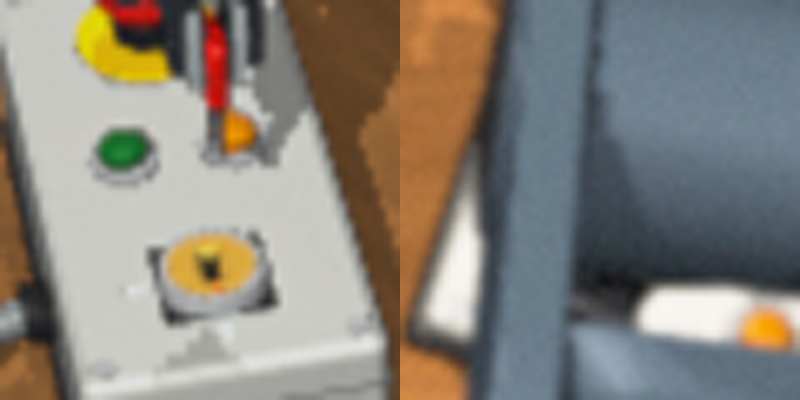

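The key hangs upright. Its blade tip is seen at (230.6,162.8) against a predicted (230.6,162.5), and the keyhole at (229.5,179.3) against (229.6,179.5), so the frames agree. Move over it and down.

Call:
apply_moves:
  increments:
    - [[0.003, -0.0055, 0, 0, 0.0], [0, 0, -0.02, 0, 0.0], [0, 0, -0.02, 0, 0.0], [0, 0, -0.01, 0, 0.0], [0, 0, 0, 0, 0.0]]

```text
time: 13.2
position: [0.588, -0.0528, 0.1137]
orientation: [0.811, 0.585, 0.005, 0.016]
ft_force: [-0.1, 0.1, -0.4]
width: 0.1
```

Tip is about 9 mm above the mouth and on target. Ease down.

Call:
apply_moves:
  increments:
    - [[-0.0003, 0.0005, -0.006, 0, 0.0], [0, 0, -0.004, 0, 0.0], [0, 0, -0.003, 0, 0.0], [0, 0, -0.003, 0, 0.0], [0, 0, 0, 0, 0.0]]

```text
time: 13.82
position: [0.5881, -0.0522, 0.0984]
orientation: [0.811, 0.585, 0.005, 0.016]
ft_force: [-0.3, -0.2, -0.6]
width: 0.097
```

Call:
apply_moves:
  increments:
    - [[0, 0, -0.002, 0, 0.0], [0, 0, -0.002, 0, 0.0], [0, 0, -0.001, 0, 0.0], [0, 0, -0.001, 0, 0.0], [0, 0, 0, 0, 0.0]]

```text
time: 14.45
position: [0.5883, -0.0522, 0.0933]
orientation: [0.811, 0.585, 0.005, 0.016]
ft_force: [-2.8, 0.3, 2.0]
width: 0.098
```

On the first wafer (10.5–11 mm, light contact). Back off slightly and rock.

Call:
apply_moves:
  increments:
    - [[0, 0, 0.0007, 0.12, 0.0], [0, 0, 0, 0.15, 0.0], [0, 0, 0, 0.15, 0.0], [0, 0, 0, 0.05, 0.0], [0, 0, 0, -0.15, 0.0]]

```text
time: 15.08
position: [0.5877, -0.0526, 0.0937]
orientation: [0.703, 0.711, 0.007, 0.015]
ft_force: [0.4, -0.0, -0.1]
width: 0.1
```

Call:
apply_moves:
  increments:
    - [[0, 0, 0, -0.16, 0.0], [0, 0, 0, -0.16, 0.0], [0, 0, 0, -0.16, 0.0], [0, 0, 0, -0.15, 0.0], [0, 0, 0, -0.14, 0.0]]

```text
time: 15.7
position: [0.5873, -0.0523, 0.0934]
orientation: [0.924, 0.383, 0.001, 0.016]
ft_force: [-2.6, 1.7, 1.8]
width: 0.098
```

Run:
```python
from h import *
s=env.sense();q=s['orientation'];print(np.degrees(2*np.arctan2(q[1],q[0]))-90,s['position'],s['ft_force'],s['torque'])
```

```text
-44.96418090625002 [ 0.58728787 -0.05234463  0.09335468] [-2.56973728  1.73617473  1.77469297] [0.210039   0.41571529 0.06302739]
```

Call:
apply_moves:
  increments:
    - [[0, 0, 0, 0.18, 0.0], [0, 0, 0, 0.18, 0.0], [0, 0, 0, 0.18, 0.0], [0, 0, 0, 0.18, 0.0], [0, 0, 0, 0.18, 0.0]]

```text
time: 16.32
position: [0.5875, -0.0525, 0.0931]
orientation: [0.657, 0.754, 0.008, 0.014]
ft_force: [-1.9, 0.3, 0.4]
width: 0.101
```

Call:
apply_moves:
  increments:
    - [[0, 0, 0, 0.04, 0.0], [0, 0, 0, -0.15, 0.0], [0, 0, 0, -0.15, 0.0], [0, 0, 0, -0.15, 0.0], [0, 0, 0, 0, 0.0]]

```text
time: 16.95
position: [0.5877, -0.0527, 0.0927]
orientation: [0.799, 0.601, 0.005, 0.016]
ft_force: [-0.5, 0.1, 0.9]
width: 0.096
```

Run:
```python
from h import *
s=env.sense();q=s['orientation'];print(np.degrees(2*np.arctan2(q[1],q[0]))-90,s['position'],s['ft_force'],s['torque'])
```

```text
-16.058636053172094 [ 0.58771826 -0.05271189  0.09265284] [-0.53105447  0.05941083  0.91569126] [0.02730982 0.17249127 0.05429551]
```

Rocked to about ±0.46 both ways. Straighten and push lightly.

Call:
apply_moves:
  increments:
    - [[0, 0, 0, -0.04, 0.0], [0, 0, -0.002, 0, 0.0], [0, 0, -0.002, 0, 0.0], [0, 0, -0.002, 0, 0.0], [0, 0, 0, 0, 0.0]]

```text
time: 17.58
position: [0.5878, -0.053, 0.086]
orientation: [0.807, 0.59, 0.004, 0.016]
ft_force: [-0.8, -0.0, -0.9]
width: 0.104
```

Past both wafers with no resistance. On down to home.

Call:
apply_moves:
  increments:
    - [[0, 0.0003, -0.002, 0, 0.0], [0, 0, -0.002, 0, 0.0], [0, 0, -0.002, 0, 0.0], [0, 0, -0.002, 0, 0.0], [0, 0, 0, 0, 0.0]]

```text
time: 18.2
position: [0.5878, -0.0528, 0.0776]
orientation: [0.807, 0.59, 0.004, 0.016]
ft_force: [-0.5, -1.1, -0.8]
width: 0.099
```

Call:
apply_moves:
  increments:
    - [[0, 0, -0.001, 0, 0.0], [0, 0, -0.001, 0, 0.0], [0, 0, -0.001, 0, 0.0], [0, 0, 0, 0, 0.0], [0, 0, 0, 0, 0.0]]

```text
time: 18.82
position: [0.5879, -0.0528, 0.0765]
orientation: [0.807, 0.59, 0.005, 0.017]
ft_force: [-2.4, -2.2, 1.1]
width: 0.098
```

Call:
apply_moves:
  increments:
    - [[0, 0, -0.002, 0, 0.0], [0, 0, -0.002, 0, 0.0], [0, 0, 0, 0, 0.0], [0, 0, 0, 0, 0.0], [0, 0, 0, 0, 0.0]]

```text
time: 19.45
position: [0.5879, -0.0528, 0.0765]
orientation: [0.807, 0.59, 0.005, 0.017]
ft_force: [-3.4, 0.6, 4.0]
width: 0.102
```

Run:
```python
from look import *
look("m8",(.5877,-.052,.1),25)
```

```text
[ 0.5879 -0.0528  0.0765] [0.807 0.59  0.005 0.017] 0.10211740148000287 [-3.4  0.6  4. ]
scene corner 204 151
top corner 310 150
```

View pics/m8.png

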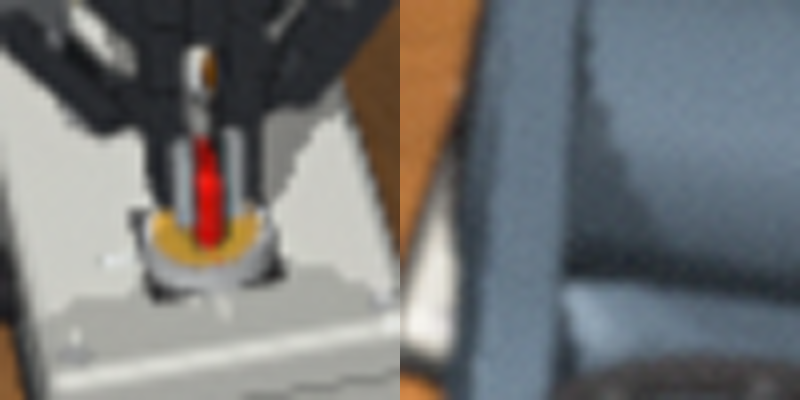

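The red head's shoulder sits on the brass plug at crop (208,245), and z holds at 0.0765 under 4 N, so the key is home. Now turn clockwise.

Call:
apply_moves:
  increments:
    - [[0, 0, 0, -0.14, 0.0], [0, 0, 0, -0.16, 0.0], [0, 0, 0, -0.16, 0.0], [0, 0, 0, -0.16, 0.0], [0, 0, 0, -0.16, 0.0]]

```text
time: 20.18
position: [0.5874, -0.0523, 0.0764]
orientation: [0.974, 0.227, -0.003, 0.016]
ft_force: [-4.3, -0.3, 5.3]
width: 0.099
```

Run:
```python
from h import *
s=env.sense();q=s['orientation'];print(np.degrees(2*np.arctan2(q[1],q[0]))-90,s['position'],s['ft_force'],s['torque'],s['q'])
```

```text
-63.71795444919064 [ 0.5874299  -0.05227525  0.07642756] [-4.30062465 -0.34409489  5.29695283] [0.03369871 0.70780667 0.00536538] [-0.15184967  0.58243206  1.65622536 -0.04166852  0.89635809  0.98615397]
```

It turned past the 0.43 rad rocking limit, so the lock accepts the key. On to a quarter turn.

Call:
apply_moves:
  increments:
    - [[0, 0, 0, -0.16, 0.0], [0, 0, 0, -0.16, 0.0], [0, 0, 0, -0.16, 0.0], [0, 0, 0, -0.16, 0.0], [0, 0, 0, -0.14, 0.0]]

```text
time: 20.8
position: [0.5874, -0.0518, 0.0764]
orientation: [0.985, -0.173, -0.009, 0.014]
ft_force: [-4.4, 0.0, 5.2]
width: 0.099
```

Call:
apply_moves:
  increments:
    - [[0, 0, -0.0003, -0.03, 0.0], [0, 0, 0, 0, 0.0], [0, 0, 0, 0, 0.0], [0, 0, 0, 0, 0.0], [0, 0, 0, 0, 0.0]]

```text
time: 21.42
position: [0.5874, -0.0518, 0.0764]
orientation: [0.982, -0.189, -0.01, 0.014]
ft_force: [-4.2, -0.6, 5.5]
width: 0.104
```

Run:
```python
from look import *
s=env.sense();q=s['orientation'];print(np.degrees(2*np.arctan2(q[1],q[0]))-90,s['torque'])
look("n9",(.5650,-.12,.1),40)
S=cv2.imread("pics/n9_scene.png");print(cen(mask(S,"red",(205,122,235,150))))
for c in("blue","yellow"): print(c,cen(mask(S,c,(295,220,375,295)))[0])
```

```text
-111.78299730795368 [-0.00116795  0.6498241   0.11170302]
[ 0.5874 -0.0518  0.0764] [ 0.982 -0.189 -0.01   0.014] 0.10438812186465668 [-4.2 -0.6  5.5]
scene corner 184 118
top corner 322 144Traceback (most recent call last):
  File "<stdin>", line 4, in <module>
  File "h.py", line 24, in cen
    n,l,s,c=cv2.connectedComponentsWithStats(m); i=1+np.argmax(s[1:,4]); return c[i],s[i]
                                                     ~~~~~~~~~^^^^^^^^^
    return _wrapfunc(a, 'argmax', axis=axis, out=out, **kwds)
    return bound(*args, **kwds)
ValueError: attempt to get argmax of an empty sequence
```

View pics/n9.png

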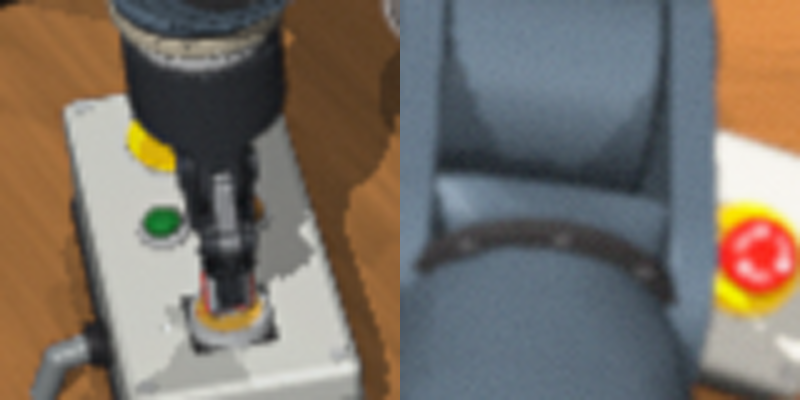

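Jaw yaw is -111.8°, so the key has turned 1.63 rad. Less the 0.13 play, the plug is at about 1.5 rad, and the moment of 0.11 N m matches its spring. The head is gripped on the plug, and the e-stop stands clear in the top view at crop (757,252). Handing in.

Run:
```python
from h import *
S=cv2.imread("pics/n9_scene.png")
for c in("blue","yellow"): print(c,cen(mask(S,c,(295,220,375,295)))[0])
T=cv2.imread("pics/n9_top.png");print(cen(mask(T,"red",(380,180,410,210)))[0])
print(env.hand_in())
```

```text
blue [334.24358974 246.5       ]
yellow [348.98837209 258.81395349]
[392.73786408 194.63106796]
the job is handed in; nothing more can be done
None
```

I reset the emergency stop and put the red key in the key switch. I turned it a quarter clockwise and handed the job in at about 21.5 s, with the fingers still holding the key turned. The hand-in gave no verdict.

- **Emergency stop:** I twisted the head about 0.59 rad. It pushed up with about 8 N before I let go, and two camera views showed it 5.6 mm higher afterwards. At the end only the top view could see it, and that view cannot show its height.
- **Key in the lock:** The tip met the first wafer at about 11 mm. I rocked the key about ±0.46 rad, and it then went home with no more than about 4 N of push. The gripper stopped within 0.1 mm of the height I predicted for fully home.
- **Turn:** The key turned 1.63 rad. Allowing for play, the plug should be at about 1.5 rad. The 0.11 N m I measured matches the spring, and the final grip setting was 60 N.
- **Other things:** The blue and yellow keys were within 0.2 pixels of where they started. I did not measure the bystanders again, but the gripper touched nothing I could see.

**Disagreement:** the fingertips sat about 20–25 mm behind the reported tool point, although the text puts that point at their very end. The first grasp of the emergency stop therefore closed above the head without touching it, and I corrected for this before the later grasps. The tool also leaned about 0.03 rad, though the key itself looked upright in the camera picture.

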